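# Nest the strainer cups in the parts washer's pot

## Robot

A 6-joint arm with a two-finger parallel gripper is mounted at the origin on a cart in front of the work surface, level with it; the furniture and walls round the work are solid. World frame = base frame: x ahead of the robot, y to its left, z up, the work surface at z = 0. Lengths are in m, angles in rad, forces in N, time in s.
With the tool pointing down it reaches from about 0.325 to 0.9 m from the base axis. Payload 3.5 kg.
Tool frame: the origin (TCP) lies midway between the tips of the shut fingers; the grasp point (between the pads) lies 19 mm behind it; z points along the fingers, y is the line along which they close (so a half turn about z gives the same grasp; the last joint's range is limited). The gripper opens to 85 mm and grips with 20 to 120 N. Pads are 22 mm wide; open, the fingers measure 114 mm over their backs; the gripper's body (76 mm by 85 mm) begins 54 mm behind the grasp point. The pads swing forward as they close: fully open they stand 13 mm farther back than shut.
Start: joints at [1.169, 0.276, -0.026, 1.268, 0, 1.467], TCP at [0.184, 0.597, 0.231] pointing down, gripper open.
Joint ranges: [-3.12, 3.12], [-0.85, 1.88], [-1.08, 1.24], [-1.95, 2.15], [-1.57, 1.53], [-3.14, 3.14]. Speed limits (rad/s): [2.57, 2.57, 3.14, 3.14, 3.14, 3.14].

## Interface

Orientations are given as [roll, pitch, yaw] about the fixed x, y, z axes, in that order (R = Rz(yaw) Ry(pitch) Rx(roll)).
In Python, from rig import ctrl gives the robot as it stands.
- The arm moves only by the tool send_rows, never from a script. Its argument "targets" is text: rows parted by semicolons, each of 4 numbers parted by spaces: the shift along the world's x, y, z in mm, then the turn about the world's z in units of 8 degrees (1.0 is 8 degrees). A call has 1 to 10 rows; each row is the pose to reach, as a shift and turn from the pose commanded when the call began; what a row does not reach only later rows make up. A row lasts 1/10 s, in which the tool goes at most 50 mm and 8.59 degrees, less where a joint would pass 70% of its speed; a pose out of reach is approached as far as the arm can. A call with a gripper value outside its range is refused whole. "hand" is the finger opening in mm, from 0 to 85.4, set as the call begins (left out, the last holds). The fingers move at their own pace and stop on an object; the grip force is fixed at half the most. Time passes only in rows, so rows that repeat a pose let the fingers close. It gives the time, the measured TCP pose, the force, the opening and the grip force at its end, in the units of the state.
- ctrl.observe(): the state, without advancing time (a new reading comes with each control period).
- ctrl.read_camera(name): name is "side" or "top" or "wrist"; returns (picture, depth): 400x640x3 uint8, red, green, blue; 400x640 float32, m along the optical axis (not along the pixel's ray), 0 where there is no reading.
- ctrl.camera_model(name): a dict with "vertical_fov" (degrees; the focal length in pixels is half the picture's height over the tangent of half this angle, whatever the lens; pixels are square), "cx", "cy" (the principal point, pixels), "camera_from_world" (4x4, takes a point from world to camera coordinates). Camera axes: x right, y down, z forward; pixel columns grow to the right and rows downward; lengths in m; the calibration is good to about 2 mm. A picture is of the moment at which its call begins: read the wrist's pose just before it. camera_model takes no time and is no camera call; for the wrist camera it gives the pose at the moment of the call.
- ctrl.close_job(): hands the job in; it is judged then, once.
The state is a dict: "time": time; "joint_positions": joint angles; "joint_velocities": joint speeds; "joint_efforts": joint torques, N m; "tcp_pos": TCP position; "tool_rot": TCP orientation; "wrist_force": force on the tool from outside, world axes, zero at the start; "ft_torque": the same for the moment, N m; "width": opening from 0.0 (shut) to 1.0 (fully open); "gripper_force": force on a finger pad.
Only numpy, scipy, OpenCV 4.12 (cv2) and the standard library are available. Lean on these libraries where they do the work, as an engineer would, in place of code of your own. Each camera call takes 0.05 s, during which the arm holds its last target. There are 200 camera calls.

## Task

Load the small parts washer: nest the three strainer cups upright inside one another in its steel pot, in size order, the large one outermost. The large cup must be turned by feel until its slotted foot drops fully home over the three-armed drive star in the bottom of the pot, which has stopped at an unknown angle, and every smaller cup must stand flat on the floor of the one around it. Leave the grease jar, the white setting ring and the caliper where they are.

Things in the scene. Friction and masses are not known exactly. Their poses are not given: they have to be found in the camera images.
- cup_large_mid (a point): Large cup, bare aluminium, open top, upright; outside 68 mm, inside 61 mm, 80 mm high, inner floor 36 mm above its underside; 0.11 to 0.22 kg. Point: on its axis, half-way up; z up. Below the floor a hollow foot (edge chamfered 3 mm) has three 12 mm slots, 120 deg apart, one along x; it drops over the drive star when within 0.1 rad, once every third of a turn. Grip it just below the rim.
- cup_medium_mid (a point): Medium cup, painted blue, open top, upright; outside diameter 56 mm, inside 49 mm, 78 mm high, inner floor 34 mm above its underside, foot chamfered 3 mm; 0.08 to 0.17 kg. Point: on its axis, half-way up; z up. Nested, its rim stands 34 mm above the large cup's rim. Grip it just below the rim.
- cup_small_mid (a point): Small cup, orange, open top, upright; outside diameter 44 mm, inside 37 mm, 74 mm high, foot chamfered 3 mm; 0.08 kg. Point: on its axis, half-way up; z up. Nested, its rim stands 30 mm above the medium cup's rim. Grip it just below the rim.
- wash_pot: Wash pot, fixed: a steel ring, inside diameter 74 mm, outside 85 mm, on a round grey flange of diameter 110 mm; a short brass outlet stub points along its x. Origin: on its axis, at bench level; the inner floor is 12 mm and the rim 52 mm above it.
- pot_floor (a point): Centre of the pot's inner floor. On it is the fixed brass drive star: three arms 120 deg apart, 20 mm long from the centre, 7 mm wide, 10 mm high; its angle is random and not reported (this point's axes do not show it). At a wrong angle the large cup stops on the star, 10 mm too high; home, it stands on the floor with its rim 40 mm above the pot's rim.
- grease_jar: Bystander: white jar with a blue lid, diameter 63 mm, height 53 mm; origin at the centre of its underside.
- setting_ring: Bystander: white setting ring, diameter 68 mm, height 16 mm; origin at the centre of its underside.
- caliper: Bystander: caliper lying flat, 200 x 66 x 18 mm, long side along its x axis; origin at the centre of its underside.
Things that resemble listed ones, but are neither listed nor needed, are in the scene too. Of the things shaped like the part that bears cup_small_mid, the orange one is meant.

How it is judged:
By the outcome, as a careful person would: the job done as asked, in the order asked, and still so for the second after the job is handed in, with the robot touching nothing.
It also fails if it takes over 72 s, if anything falls off the work surface, if the arm or the gripper's body presses on something with over 40 N, if the wrist force passes 120 N, or if a joint passes its speed limit or range.

## Working session

There is one attempt and no reset: what is moved stays moved. The work goes in short steps, Python scripts to look and compute and a tool call to move; the robot and the scene stay as the last step left them, time stands still between calls to the robot, and variables do not carry over. Pictures are saved under pics/ and viewed, at most 10 in all, crops included, and the job is handed in when it is done.

Besides the shell and the picture viewer there is one more tool, called after "Call:" as name(argument=value, ...) on one line, values as JSON. send_rows: Moves the arm, as the interface text tells. Its arguments: {"type":"object","properties":{"targets":{"type":"string"},"hand":{"type":"number"}},"required":["targets"]}

```bash
mkdir -p pics; ls; cat > h.py <<'E'
from rig import ctrl
import numpy as np, cv2
def grab(n):
    m=ctrl.camera_model(n); p,d=ctrl.read_camera(n); return m,p.copy(),d
def K(m):
    f=200/np.tan(np.radians(m["vertical_fov"])/2); return f,m["cx"],m["cy"]
def ray(m,u,v):
    f,cx,cy=K(m); T=np.linalg.inv(np.array(m["camera_from_world"]))
    return T[:3,3],T[:3,:3]@np.array([(u-cx)/f,(v-cy)/f,1.])
def onz(m,u,v,z):
    o,r=ray(m,u,v); return o+r*(z-o[2])/r[2]
def cloud(m,d):
    f,cx,cy=K(m); T=np.linalg.inv(np.array(m["camera_from_world"]))
    v,u=np.mgrid[:400,:640]; P=np.stack([(u-cx)/f*d,(v-cy)/f*d,d],-1)@T[:3,:3].T+T[:3,3]
    P[d==0]=np.nan; return P
def save(n,p): cv2.imwrite("pics/"+n,cv2.cvtColor(p,cv2.COLOR_RGB2BGR))
E
python3 - <<'E'
from h import *
s=ctrl.observe(); print({k:np.round(v,3) for k,v in s.items()})
ims=[]
for n in("top","side"):
    m,p,d=grab(n); print(n,m["vertical_fov"],m["cx"],m["cy"],np.round(np.linalg.inv(m["camera_from_world"]),3).tolist()); save(n+"0.png",p); np.savez(n+"0.npz",p=p,d=d); 
E
```

```text
pics
{'time': np.float64(0.0), 'joint_positions': array([ 1.169,  0.277, -0.028,  1.268, -0.   ,  1.467]), 'joint_velocities': array([-0.001, -0.   ,  0.001, -0.001, -0.002,  0.001]), 'joint_efforts': array([-1.0000e-03, -4.4551e+01,  2.9520e+01,  1.6000e-02, -0.0000e+00,
        0.0000e+00]), 'tcp_pos': array([0.184, 0.597, 0.23 ]), 'tool_rot': array([-3.139, -0.   ,  2.843]), 'wrist_force': array([ 0.257, -0.152, -0.837]), 'ft_torque': array([-0.008,  0.028,  0.026]), 'gripper_force': np.float64(0.0), 'width': np.float64(1.002)}
top 49.00938656832732 318.33887792166604 204.7132433734697 [[0.017, -0.996, 0.09, 0.449], [-1.0, -0.017, -0.003, 0.027], [0.005, -0.09, -0.996, 1.103], [0.0, 0.0, 0.0, 1.0]]
side 52.64834191800783 320.325391531259 198.43725450705804 [[-0.993, -0.066, 0.094, 0.462], [-0.114, 0.624, -0.773, 0.804], [-0.008, -0.779, -0.628, 0.68], [0.0, 0.0, 0.0, 1.0]]
```

View pics/top0.png

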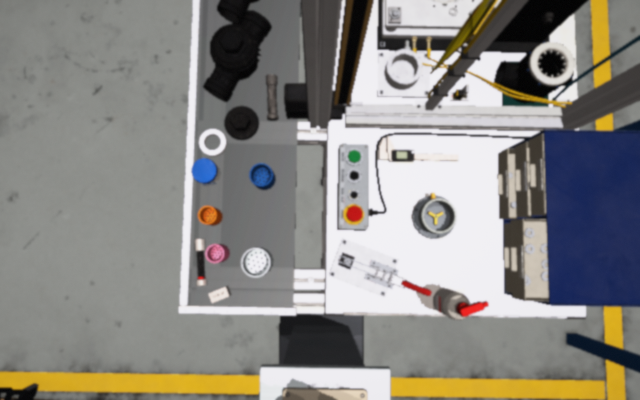

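View pics/side0.png

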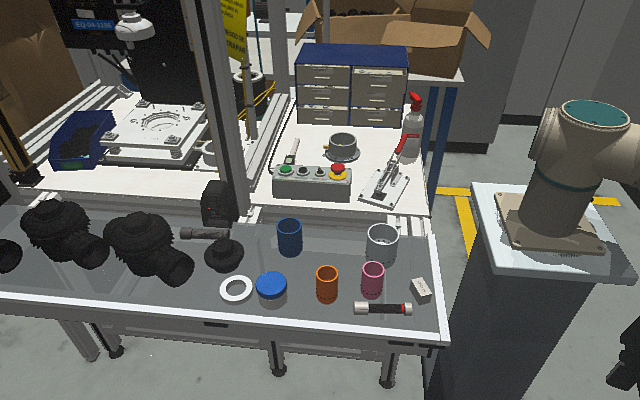

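Top view: the blue cup is at (262,175), the orange cup at (208,215), a pink look-alike at (216,254) and the bare aluminium cup at (256,262). The pot is at (433,215) with its brass star visible inside. The white ring is at (212,142), the jar's blue lid at (204,170) and the caliper at (425,156). Side view: blue cup (289,237), orange (327,283), pink (373,278), aluminium (382,243), pot (342,147).

Candidates for the small cup are orange (208,215) and pink (216,254); the text asks for the orange one. For the large cup, bare aluminium is (256,262). The ring fixture at (403,68) in the machine is a different thing.

```bash
cat > m.py <<'E'
from h import *
T=np.load("top0.npz");S=np.load("side0.npz");mt=ctrl.camera_model("top");ms=ctrl.camera_model("side")
Pt=cloud(mt,T["d"]);Ps=cloud(ms,S["d"])
def circ(P,z,tol):
    q=P[abs(P[:,2]-z)<tol]; x,y=q[:,0],q[:,1]
    a=np.linalg.lstsq(np.c_[2*x,2*y,np.ones(len(x))],x*x+y*y,rcond=None)[0]
    return a[0],a[1],np.sqrt(a[2]+a[0]**2+a[1]**2),len(q)
for n,(u,v),(us,vs) in [("large",(256,262),(382,243)),("blue",(262,175),(289,237)),("orange",(208,215),(327,283)),("pink",(216,254),(373,278)),("jar",(204,170),(271,285)),("pot",(435,215),(342,147))]:
    for nm,P,a,b,w in(("top",Pt,u,v,20),("side",Ps,us,vs,32)):
        q=P[b-w:b+w,a-w:a+w].reshape(-1,3); q=q[np.isfinite(q).all(1)]
        if nm=="side": q=q[np.hypot(*(q[:,:2]-c[:2]).T)<.05]
        else: q=q[np.hypot(*(q[:,:2]-onz(mt,a,b,.07)[:2]).T)<.05]
        z=np.percentile(q[:,2],97 if nm=="top" else 99); c=circ(q,z,.005); print(n,nm,"ztop %.3f zmin %.3f"%(z,np.percentile(q[:,2],2)),np.round(c,4))
# height map
for x in np.arange(.1,.8,.05):
    print("%.2f"%x,end=" ")
    for y in np.arange(.45,-.6,-.05):
        s=(abs(Pt[...,0]-x)<.025)&(abs(Pt[...,1]-y)<.025); print("%4d"%(1000*np.nanmax(Pt[...,2][s])) if s.any() else "   .",end="")
    print()
t=cv2.resize(T["p"][130:290,180:300],None,fx=4,fy=4);t2=cv2.resize(T["p"][175:255,385:485],None,fx=4,fy=4)
c=np.zeros((600,800,3),np.uint8);t=cv2.resize(T["p"][135:285,185:285],None,fx=4,fy=4);c[:,:400]=t;c[:320,400:]=t2;save("crop1.png",c)
E
python3 m.py
```

```text
large top ztop 0.082 zmin -0.003 [4.064e-01 1.675e-01 3.190e-02 1.350e+02]
large side ztop 0.080 zmin -0.004 [4.051e-01 1.683e-01 3.200e-02 1.750e+02]
blue top ztop 0.079 zmin -0.003 [6.118e-01 1.611e-01 2.600e-02 1.050e+02]
blue side ztop 0.078 zmin -0.004 [6.106e-01 1.619e-01 2.600e-02 1.380e+02]
orange top ztop 0.075 zmin -0.004 [5.149e-01 2.848e-01 2.010e-02 9.000e+01]
orange side ztop 0.074 zmin -0.004 [5.140e-01 2.856e-01 2.000e-02 1.330e+02]
pink top ztop 0.074 zmin -0.004 [4.254e-01 2.635e-01 2.010e-02 9.400e+01]
pink side ztop 0.074 zmin -0.004 [4.244e-01 2.646e-01 2.010e-02 1.350e+02]
jar top ztop 0.057 zmin -0.003 [6.237e-01 3.026e-01 2.140e-02 4.220e+02]
jar side ztop 0.054 zmin -0.004 [6.224e-01 3.039e-01 2.160e-02 5.970e+02]
pot top ztop 0.053 zmin 0.001 [ 5.238e-01 -2.652e-01  3.920e-02  1.750e+02]
pot side ztop 0.052 zmin 0.006 [ 5.223e-01 -2.652e-01  3.990e-02  1.310e+02]
0.10 -886-882-887-889-886-794   6  17  19  17  17  17   5-798-887-882-887-880-886-885-882
0.15 -888-888-891-893-887-794   5   5   6   6   5   5   5-797-887-885-890-884-883-880-887
0.20    .   .   . 
[... 361 characters left out ...]
76  79  84  84   5   0  50  71  65  74  11   5   6   5 208 219 220 221
0.45    .   .  21  77  78  84  83   5-885  13  19  17  15   5  14  13   5 209 219 220 219
0.50    .   .   7  76  78   6   7   6-886  61  98  94   4  48  56  56   4 209 220 220 219
0.55    .   .   7  77  76   6   5   5-886  67  97  89  33  45  57  57   5  61 219 219 219
0.60    .   .  54  58  55  81  81   5-889  68  81  71  11   5  34   8   5  64 220 219 219
0.65    .   .  57  59  55  80  82   4-888  65  82  75  22  22  10  10   8  53 218 219 221
0.70    .   .  19  23  44  44   6   5  -4  65  73  70  20  22  12  11  10   5 219 218 220
0.75    .   .   7  20  65  65  35  83 587 589  56  58  57 531  59  55  56  55  57  55 314
```

View pics/crop1.png

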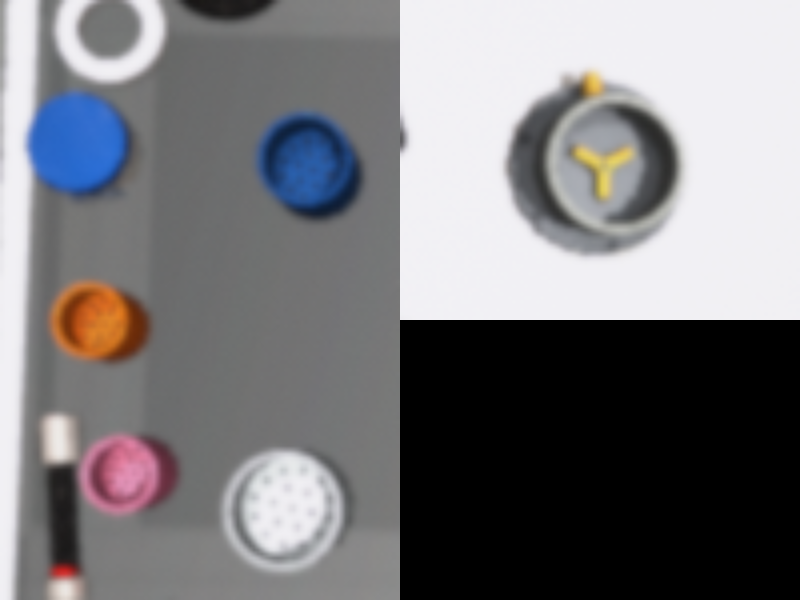

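The crop confirms it: orange cup, open top, distinct from the pink one; the aluminium cup is the big one at lower right. The star is visible with one arm pointing roughly towards -x. The heights agree between the views, so I'm moving above the large cup.

Call:
send_rows(targets="222 -429 0 0;222 -429 0 0;222 -429 0 0;222 -429 0 0;222 -429 0 0;222 -429 0 0;222 -429 0 0;222 -429 0 0;222 -429 0 0;222 -429 0 0", hand=85)

```text
time: 1.1
tcp_pos: [0.4066, 0.1656, 0.2311]
tool_rot: [-3.141, 0.0, 2.841]
wrist_force: [0.3, 0.9, 0.4]
width: 0.998
gripper_force: 0.0
```

Call:
send_rows(targets="0 0 0 0;0 0 0 0;0 0 0 0")

```text
time: 1.4
tcp_pos: [0.4053, 0.1688, 0.231]
tool_rot: [-3.142, -0.001, 2.844]
wrist_force: [-0.5, -1.2, 0.4]
width: 0.99
gripper_force: 0.0
```

```bash
python3 - <<'E'
from h import *
s=ctrl.observe();print(s["time"],s["tcp_pos"],s["tool_rot"],s["joint_positions"])
m,p,d=grab("wrist");save("w1.png",p);np.savez("w1.npz",p=p,d=d);T=np.linalg.inv(m["camera_from_world"]);print(np.round(T,3).tolist())
P=cloud(m,d).reshape(-1,3);P=P[np.isfinite(P).all(1)]
q=P[(np.hypot(P[:,0]-.406,P[:,1]-.168)<.045)&(abs(P[:,2]-.08)<.006)];x,y=q[:,0],q[:,1]
a=np.linalg.lstsq(np.c_[2*x,2*y,np.ones(len(x))],x*x+y*y,rcond=None)[0];print(a[:2],np.sqrt(a[2]+a[0]**2+a[1]**2),len(q),q[:,2].mean())
E
```

```text
1.4 [0.40533288 0.1688034  0.23101027] [-3.14150944e+00 -9.91674189e-04  2.84355430e+00] [ 2.46882528e-01 -5.70933199e-02 -4.02994650e-01  1.22578618e+00
  4.42874830e-04  5.44920645e-01]
[[0.295, 0.914, 0.279, 0.334], [0.956, -0.282, -0.086, 0.192], [0.0, 0.291, -0.957, 0.375], [0.0, 0.0, 0.0, 1.0]]
[0.40513921 0.16719255] 0.031798824562928166 714 0.08006980650758024
```

View pics/w1.png

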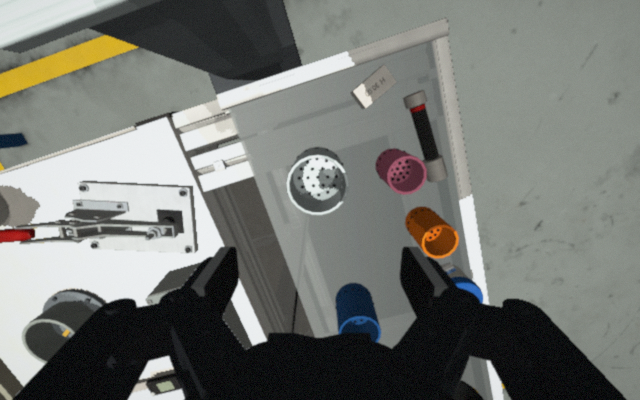

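The wrist view shows the aluminium cup at (317,180), in line between the open fingers. It measures (0.405, 0.167) with the rim at 0.080, so the TCP is within 1–2 mm. I'll descend and grip.

Call:
send_rows(targets="0 -0.5 -50 0;0 -0.5 -100 0;0 -0.5 -150 0;0 -0.5 -175 0;0 -0.5 -187 0;0 -0.5 -187 0;0 -0.5 -187 0")

```text
time: 2.15
tcp_pos: [0.4071, 0.1687, 0.0455]
tool_rot: [3.14, 0.002, 2.844]
wrist_force: [-0.4, 0.5, 0.1]
width: 0.994
gripper_force: 0.0
```

Call:
send_rows(targets="0 0 0 0;0 0 0 0;0 0 0 0;0 0 0 0;0 0 0 0;0 0 0 0;0 0 0 0", hand=60)

```text
time: 2.85
tcp_pos: [0.4081, 0.1684, 0.0466]
tool_rot: [3.139, 0.004, 2.843]
wrist_force: [-1.6, -0.7, 5.7]
width: 0.768
gripper_force: 65.3
```

Call:
send_rows(targets="0 0 20 0;0 0 60 0;0 0 100 0;0 0 135 0;0 0 135 0;40 -100 135 0;80 -270 135 0;100 -350 135 0;115 -400 135 0;117 -433 135 0")

```text
time: 3.85
tcp_pos: [0.4759, -0.0739, 0.1794]
tool_rot: [3.141, 0.001, 2.843]
wrist_force: [0.7, 0.4, -0.7]
width: 0.761
gripper_force: 67.1
```

Call:
send_rows(targets="0 0 0 0;0 0 0 0;0 0 0 0;0 0 0 0;0 0 0 0")

```text
time: 4.35
tcp_pos: [0.4754, -0.0706, 0.1793]
tool_rot: [3.141, -0.0, 2.845]
wrist_force: [-0.1, -0.5, -1.1]
width: 0.763
gripper_force: 67.4
```

```bash
cat > fit.py <<'E'
from h import *
def circ(P,c,R,z,tol=.006):
    q=P[(np.hypot(P[:,0]-c[0],P[:,1]-c[1])<R)&(abs(P[:,2]-z)<tol)]
    if len(q)<8: return None
    for _ in range(3):
        x,y=q[:,0],q[:,1];a=np.linalg.lstsq(np.c_[2*x,2*y,np.ones(len(x))],x*x+y*y,rcond=None)[0];r=np.sqrt(a[2]+a[0]**2+a[1]**2)
        e=abs(np.hypot(x-a[0],y-a[1])-r);k=e<max(.003,np.median(e)*2)
        if k.sum()<8: break
        q=q[k]
    return np.round([a[0],a[1],r,len(q),q[:,2].mean()],4)
def pts(n,show=None):
    m,p,d=grab(n)
    if show: save(show,p)
    P=cloud(m,d).reshape(-1,3);return P[np.isfinite(P).all(1)]
E
python3 - <<'E'
from fit import *
s=ctrl.observe();print(s["time"],s["tcp_pos"],s["tool_rot"],s["joint_positions"],s["wrist_force"])
t=s["tcp_pos"]
for n in("wrist","top","side"):
    P=pts(n,n+"2.png")
    print(n,"pot",circ(P,(.523,-.265),.055,.051,.005))
    q=P[np.hypot(P[:,0]-t[0],P[:,1]-t[1])<.04]
    for z in np.arange(t[2]+.0,t[2]+.06,.01): print("   cup",round(z,3),circ(P,t[:2],.04,z,.004))
E
python3 -c "
import cv2,numpy as np
a=cv2.imread('pics/wrist2.png');b=cv2.imread('pics/side2.png')
cv2.imwrite('pics/j2.png',np.hstack([cv2.resize(a[:, 120:520],(400,400)),cv2.resize(b[60:210,270:420],(400,400))]))"
```

```text
4.35 [ 0.47540054 -0.07061967  0.17925165] [ 3.14149000e+00 -2.42129242e-04  2.84500374e+00] [-2.82142818e-01  5.60154826e-02 -4.03392810e-01  1.11162865e+00
  1.06142244e-04  1.44460920e-02] [-0.14065402 -0.45282703 -1.07350302]
wrist pot [ 5.218e-01 -2.653e-01  3.930e-02  9.280e+02  5.130e-02]
   cup 0.179 [ 4.718e-01 -6.920e-02  3.170e-02  1.403e+03  1.793e-01]
   cup 0.189 [ 4.718e-01 -6.920e-02  3.170e-02  1.700e+03  1.894e-01]
   cup 0.199 [ 4.719e-01 -6.910e-02  3.170e-02  2.107e+03  1.993e-01]
   cup 0.209 [ 4.722e-01 -6.910e-02  3.170e-02  3.445e+03  2.102e-01]
   cup 0.219 [ 4.697e-01 -6.840e-02  3.410e-02  6.870e+02  2.192e-01]
   cup 0.229 [ 4.575e-01 -6.500e-02  3.670e-02  2.460e+02  2.297e-01]
top pot [ 5.238e-01 -2.655e-01  3.950e-02  1.080e+02  5.170e-02]
   cup 0.179 None
   cup 0.189 None
   cup 0.199 None
   cup 0.209 None
   cup 0.219 None
   cup 0.229 None
side pot [ 5.233e-01 -2.654e-01  3.900e-02  6.200e+01  4.940e-02]
   cup 0.179 [ 4.735e-01 -6.870e-02  3.260e-02  7.400e+01  1.791e-01]
   cup 0.189 [ 4.736e-01 -6.820e-02  3.250e-02  8.000e+01  1.892e-01]
   cup 0.199 [ 4.735e-01 -6.840e-02  3.250e-02  9.100e+01  1.992e-01]
   cup 0.209 [ 4.734e-01 -6.840e-02  3.220e-02  8.900e+01  2.089e-01]
   cup 0.219 [ 0.474  -0.0702  0.0344 20.      0.2192]
   cup 0.229 [ 0.4669 -0.0671  0.0358 13.      0.2299]
```

View pics/j2.png

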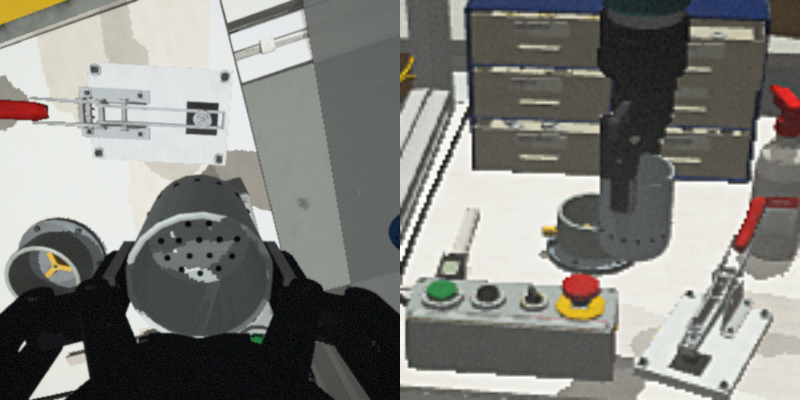

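The wrist view shows the cup held upright between the pads, with its perforated floor, and the pot with the star at (45,265). Wrist and side views agree on a shift of about (+50, -196.5) mm. I'll go over the pot and check.

Call:
send_rows(targets="12 -48 0 0;25 -96 0 0;37 -145 0 0;50 -196.5 0 0;50 -196.5 0 0;50 -196.5 -30 0;50 -196.5 -60 0;50 -196.5 -60 0;50 -196.5 -60 0;50 -196.5 -60 0")

```text
time: 5.5
tcp_pos: [0.5269, -0.2687, 0.1211]
tool_rot: [-3.141, 0.003, 2.843]
wrist_force: [0.3, -0.1, -1.2]
width: 0.764
gripper_force: 67.5
```

```bash
python3 - <<'E'
from fit import *
s=ctrl.observe();print(s["time"],s["tcp_pos"],s["wrist_force"])
t=s["tcp_pos"]
for n in("wrist","side"):
    P=pts(n)
    print(n,"pot",circ(P,(.523,-.265),.055,.051,.003))
    for z in (.01,.02): print("   cup",circ(P,t[:2],.04,z+t[2],.004))
E
```

```text
5.5 [ 0.52691833 -0.26865042  0.12108998] [ 0.27139617 -0.12746402 -1.16390878]
wrist pot [ 5.220e-01 -2.666e-01  3.910e-02  1.105e+03  5.260e-02]
   cup [ 5.234e-01 -2.671e-01  3.170e-02  1.702e+03  1.312e-01]
   cup [ 5.234e-01 -2.671e-01  3.170e-02  2.087e+03  1.412e-01]
side pot [ 5.225e-01 -2.650e-01  3.980e-02  6.800e+01  5.030e-02]
   cup [ 5.250e-01 -2.660e-01  3.300e-02  5.500e+01  1.314e-01]
   cup [ 5.249e-01 -2.663e-01  3.230e-02  6.100e+01  1.412e-01]
```

Call:
send_rows(targets="-1.5 1 -25 0;-1.5 1 -40 0;-1.5 1 -47 0;-1.5 1 -51 0;-1.5 1 -54 0;-1.5 1 -56 0;-1.5 1 -58 0;-1.5 1 -58 0")

```text
time: 6.4
tcp_pos: [0.5249, -0.2676, 0.067]
tool_rot: [-3.141, 0.001, 2.843]
wrist_force: [-8.9, 5.1, 27.7]
width: 0.767
gripper_force: 70.8
```

On the star, bottom about 22 mm. Now turning under light pressure to find the slots.

Call:
send_rows(targets="0 0 0 0.5;0 0 0 1;0 0 0 1.5;0 0 0 2;0 0 0 2.5;0 0 0 3;0 0 0 3.5;0 0 0 4;0 0 0 4.5;0 0 0 5")

```text
time: 7.4
tcp_pos: [0.5261, -0.2688, 0.0684]
tool_rot: [-3.138, 0.003, -2.741]
wrist_force: [-8.2, 4.9, 31.3]
width: 0.763
gripper_force: 70.7
```

Call:
send_rows(targets="0 0 0 0.5;0 0 0 1;0 0 0 1.5;0 0 0 2;0 0 0 2.5;0 0 0 3;0 0 0 3.5;0 0 0 4;0 0 0 4.5;0 0 0 5")

```text
time: 8.4
tcp_pos: [0.5253, -0.2683, 0.0682]
tool_rot: [-3.139, -0.0, -2.043]
wrist_force: [-10.1, 5.8, 31.8]
width: 0.765
gripper_force: 70.8
```

Call:
send_rows(targets="0 0 0 0.5;0 0 0 1;0 0 0 1.5;0 0 0 2;0 0 0 2.5;0 0 0 3;0 0 0 3.5;0 0 0 4;0 0 0 4.5;0 0 0 5")

```text
time: 9.4
tcp_pos: [0.523, -0.2665, 0.062]
tool_rot: [3.139, 0.003, -1.347]
wrist_force: [-3.8, 3.2, 3.6]
width: 0.765
gripper_force: 66.7
```

```bash
python3 - <<'E'
from fit import *
s=ctrl.observe();print(s["time"],s["tcp_pos"],s["wrist_force"],s["ft_torque"],s["joint_positions"])
t=s["tcp_pos"]
m,p,d=grab("wrist");P=cloud(m,d).reshape(-1,3);P=P[np.isfinite(P).all(1)]
print("pot",circ(P,(.523,-.265),.055,.051,.003))
for z in (.01,.02,.03,.035): print("   cup",circ(P,t[:2],.04,z+t[2],.003))
m2,p2,d2=grab("side");P2=cloud(m2,d2).reshape(-1,3);P2=P2[np.isfinite(P2).all(1)]
q=P2[np.hypot(*(P2[:,:2]-t[:2]).T)<.033]; print(np.percentile(q[:,2],[50,90,97,99])); print(circ(P2,t[:2],.04,.085,.004))
save("j3.png",np.hstack([p[:,120:520],cv2.resize(p2[80:190,285:395],(400,400),interpolation=cv2.INTER_CUBIC)]))
E
```

```text
9.4 [ 0.52296872 -0.26649672  0.06202897] [-3.76911469  3.1530479   3.63301472] [ 0.48596078  0.81341751 -1.62738833] [-5.81531830e-01  3.51231289e-01 -3.08547021e-01  9.14399036e-01
  2.69772103e-04 -2.37639063e+00]
pot [ 5.254e-01 -2.757e-01  3.110e-02  4.343e+03  5.240e-02]
   cup [ 5.237e-01 -2.686e-01  3.170e-02  1.272e+03  7.210e-02]
   cup [ 5.237e-01 -2.687e-01  3.170e-02  1.568e+03  8.210e-02]
   cup [ 5.237e-01 -2.687e-01  3.170e-02  2.071e+03  9.230e-02]
   cup [ 5.234e-01 -2.677e-01  3.180e-02  3.334e+03  9.600e-02]
[0.16324159 0.32124356 0.37793738 0.40623421]
[ 5.220e-01 -2.659e-01  3.240e-02  9.400e+01  8.500e-02]
```

View pics/j3.png

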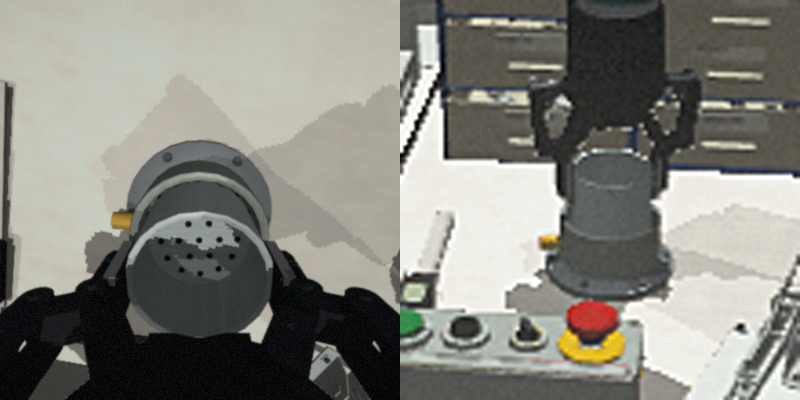

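The cup has dropped: the force fell to 3.6 N and the turn is resisted by 1.6 N m, so the slots are on the star. I'll back the turn off a little and push home.

Call:
send_rows(targets="0 0 -1 -0.5;0 0 -3 -0.5;0 0 -5 -0.5;0 0 -7 -0.5;0 0 -9 -0.5;0 0 -9 -0.5")

```text
time: 10.1
tcp_pos: [0.5233, -0.2663, 0.0585]
tool_rot: [3.14, 0.002, -1.416]
wrist_force: [-14.0, 11.7, 37.6]
width: 0.766
gripper_force: 72.0
```

```bash
python3 - <<'E'
from fit import *
s=ctrl.observe();print(s["time"],s["tcp_pos"],s["wrist_force"],s["ft_torque"],s["tool_rot"])
E
```

```text
10.1 [ 0.52327584 -0.26632022  0.0584659 ] [-13.9887951   11.69005329  37.61883427] [ 2.2992742   3.68529099 -0.41602778] [ 3.13964813e+00  1.75388782e-03 -1.41567253e+00]
```

Call:
send_rows(targets="0 0 5 0;0 0 5 0")

```text
time: 10.3
tcp_pos: [0.5231, -0.2664, 0.0587]
tool_rot: [3.14, 0.002, -1.415]
wrist_force: [-5.6, 5.2, 10.5]
width: 0.761
gripper_force: 70.9
```

Call:
send_rows(targets="0 0 0 0;0 0 0 0;0 0 0 0;0 0 0 0;0 0 30 0;0 0 80 0;0 0 130 0;0 0 150 0;0 0 150 0", hand=85)

```text
time: 11.2
tcp_pos: [0.5273, -0.2695, 0.2124]
tool_rot: [-3.134, -0.007, -1.416]
wrist_force: [-0.4, -0.6, -0.3]
width: 0.996
gripper_force: 0.0
```

```bash
python3 - <<'E'
from fit import *
s=ctrl.observe();print(s["time"],s["tcp_pos"],s["tool_rot"],s["joint_positions"])
for n in ("wrist","top","side"):
    P=pts(n);q=P[(np.hypot(P[:,0]-.523,P[:,1]+.266)<.037)&(P[:,2]<.12)]
    print(n,np.percentile(q[:,2],[5,50,90,95,99]),circ(P,(.523,-.266),.045,.089,.005),"pot",circ(P,(.523,-.265),.055,.051,.003),"blue",circ(P,(.611,.161),.04,.076,.005))
E
```

```text
11.2 [ 0.52729239 -0.2695038   0.21239196] [-3.13429579 -0.0067081  -1.4158012 ] [-5.81599197e-01  2.22268426e-01 -1.36634825e-01  1.20198159e+00
 -6.71637764e-05 -2.30741546e+00]
wrist [0.04718939 0.05024918 0.09270816 0.09328135 0.09397348] [ 5.236e-01 -2.668e-01  3.170e-02  9.340e+02  9.140e-02] pot [ 5.250e-01 -2.743e-01  2.970e-02  1.635e+03  5.030e-02] blue None
top [0.04426883 0.05099515 0.09137395 0.0925906  0.09498493] [ 5.238e-01 -2.655e-01  3.200e-02  1.630e+02  9.040e-02] pot [ 5.219e-01 -2.583e-01  3.280e-02  2.160e+02  5.070e-02] blue [6.117e-01 1.612e-01 2.600e-02 1.170e+02 7.730e-02]
side [0.04908368 0.0736264  0.08910593 0.09032207 0.09171068] [ 5.223e-01 -2.654e-01  3.220e-02  1.080e+02  8.820e-02] pot [ 5.225e-01 -2.684e-01  3.860e-02  9.300e+01  5.050e-02] blue [6.105e-01 1.619e-01 2.600e-02 1.520e+02 7.510e-02]
```

The large cup's rim is at 92 mm, 40 mm above the pot's rim, so it is home. Next, the blue cup.

Call:
send_rows(targets="8 43 0 -1;17 86 0 -2;25 129 0 -3;34 172 0 -4;42 215 0 -5;50 258 0 -6;59 301 0 -7;68 344 0 -8;76 387 0 -9;85 430 0 -10")

```text
time: 12.35
tcp_pos: [0.6078, 0.1641, 0.2044]
tool_rot: [3.141, -0.005, -2.818]
wrist_force: [1.2, -0.4, 0.0]
width: 0.997
gripper_force: 0.0
```

Call:
send_rows(targets="0 0 0 -1;0 0 0 -1;0 0 0 -1")

```text
time: 12.65
tcp_pos: [0.6081, 0.1622, 0.2052]
tool_rot: [-3.141, -0.004, -2.949]
wrist_force: [0.9, 0.2, 0.5]
width: 0.999
gripper_force: 0.0
```

```bash
python3 - <<'E'
from fit import *
s=ctrl.observe();print(s["time"],s["tcp_pos"],s["tool_rot"],s["joint_positions"])
for n in ("wrist","top"):
    P=pts(n);print(n,"blue",circ(P,(.611,.161),.04,.076,.005))
E
```

```text
12.65 [0.60805431 0.1621554  0.20524315] [-3.14146293 -0.00372574 -2.94885509] [ 1.58060059e-01  3.00429168e-01 -5.00015226e-02  1.22408464e+00
 -2.58822593e-04 -3.46772697e-02]
wrist blue [6.111e-01 1.608e-01 2.580e-02 7.140e+02 7.780e-02]
top blue [6.113e-01 1.610e-01 2.590e-02 8.100e+01 7.690e-02]
```

Call:
send_rows(targets="3 -1 -50 0;3 -1 -100 0;3 -1 -140 0;3 -1 -159 0;3 -1 -159 0;3 -1 -159 0")

```text
time: 13.35
tcp_pos: [0.6124, 0.1608, 0.0486]
tool_rot: [3.142, -0.0, -2.952]
wrist_force: [0.1, -0.1, 0.7]
width: 1.0
gripper_force: 0.0
```

Call:
send_rows(targets="0 0 0 0;0 0 0 0;0 0 0 0;0 0 0 0;0 0 0 0;0 0 0 0;0 0 0 0;0 0 0 0", hand=48)

```text
time: 14.15
tcp_pos: [0.6144, 0.1618, 0.0511]
tool_rot: [-3.141, 0.005, -2.952]
wrist_force: [0.2, -0.0, 5.0]
width: 0.641
gripper_force: 62.4
```

Call:
send_rows(targets="0 0 20 0;0 0 60 0;0 0 100 0;0 0 145 0;0 0 175 0;0 0 175 0;-10 -45 175 0;-20 -90 175 0;-30 -135 175 0;-40 -180 175 0")

```text
time: 15.15
tcp_pos: [0.5712, -0.0197, 0.2228]
tool_rot: [3.141, -0.001, -2.951]
wrist_force: [0.3, -0.4, -0.7]
width: 0.643
gripper_force: 63.7
```

Call:
send_rows(targets="-10 -45 0 0;-20 -90 0 0;-30 -130 0 0;-40 -180 0 0;-40 -180 0 0;-40 -180 0 0;-40 -180 0 0")

```text
time: 15.85
tcp_pos: [0.5319, -0.1976, 0.2228]
tool_rot: [3.14, -0.001, -2.951]
wrist_force: [-0.2, 0.7, -1.4]
width: 0.639
gripper_force: 63.8
```

```bash
python3 - <<'E'
from fit import *
s=ctrl.observe();print(s["time"],s["tcp_pos"],s["tool_rot"],s["wrist_force"]);t=s["tcp_pos"]
for n in ("wrist","side"):
    P=pts(n,n+"4.png");print(n,"large",circ(P,(.523,-.266),.045,.09,.004),"cup",[circ(P,t[:2],.036,t[2]+z,.004) for z in(.01,.02,.028,.033)])
E
```

```text
15.85 [ 0.53192751 -0.1975537   0.22280845] [ 3.14049121e+00 -6.57532095e-04 -2.95111973e+00] [-0.16009917  0.70789395 -1.38886561]
wrist large [ 5.229e-01 -2.664e-01  3.180e-02  8.900e+02  9.170e-02] cup [array([ 5.274e-01, -1.979e-01,  2.590e-02,  1.387e+03,  2.329e-01]), array([ 5.274e-01, -1.978e-01,  2.590e-02,  1.723e+03,  2.429e-01]), array([ 5.285e-01, -1.975e-01,  2.600e-02,  3.126e+03,  2.501e-01]), array([ 5.268e-01, -1.978e-01,  2.910e-02,  5.320e+02,  2.558e-01])]
side large [ 5.226e-01 -2.654e-01  3.210e-02  8.600e+01  8.890e-02] cup [array([ 5.281e-01, -1.954e-01,  2.630e-02,  4.800e+01,  2.331e-01]), array([ 5.288e-01, -1.944e-01,  2.620e-02,  5.600e+01,  2.429e-01]), array([ 5.285e-01, -1.948e-01,  2.880e-02,  4.600e+01,  2.495e-01]), array([ 0.5309, -0.1948,  0.0322, 21.    ,  0.2553])]
```

Call:
send_rows(targets="-2 -35 0 0;-5 -69 0 0;-5 -69 -20 0;-5 -69 -50 0;-5 -69 -70 0;-5 -69 -70 0;-5 -69 -70 0")

```text
time: 16.65
tcp_pos: [0.5275, -0.2663, 0.1534]
tool_rot: [3.141, -0.0, -2.95]
wrist_force: [0.5, -0.5, -0.4]
width: 0.642
gripper_force: 63.9
```

```bash
python3 - <<'E'
from fit import *
s=ctrl.observe();print(s["time"],s["tcp_pos"],s["tool_rot"],s["wrist_force"]);t=s["tcp_pos"]
for n in ("wrist","side"):
    P=pts(n,n+"5.png");print(n,"large",circ(P,(.523,-.266),.045,.09,.004),"cup",[circ(P,t[:2]+[-.004,0],.033,t[2]+z,.004) for z in(.01,.02,.028)])
E
```

```text
16.65 [ 0.52752706 -0.26633302  0.15336881] [ 3.14104681e+00 -4.75692200e-04 -2.95000093e+00] [ 0.49716374 -0.47326756 -0.43886549]
wrist large [ 5.225e-01 -2.670e-01  3.170e-02  7.160e+02  9.220e-02] cup [array([ 5.229e-01, -2.667e-01,  2.590e-02,  1.395e+03,  1.635e-01]), array([ 5.229e-01, -2.666e-01,  2.590e-02,  1.712e+03,  1.735e-01]), array([ 5.240e-01, -2.663e-01,  2.600e-02,  3.125e+03,  1.807e-01])]
side large [ 5.223e-01 -2.653e-01  3.200e-02  5.800e+01  8.910e-02] cup [array([ 5.245e-01, -2.650e-01,  2.630e-02,  4.100e+01,  1.634e-01]), array([ 5.246e-01, -2.646e-01,  2.600e-02,  4.300e+01,  1.733e-01]), array([ 5.248e-01, -2.667e-01,  2.670e-02,  3.100e+01,  1.795e-01])]
```

Call:
send_rows(targets="-1 0 -15 0;-1 0 -30 0;-1 0 -40 0;-1 0 -47 0;-1 0 -52 0;-1 0 -56 0;-1 0 -58 0;-1 0 -60 0;-1 0 -60 0")

```text
time: 17.65
tcp_pos: [0.5271, -0.2674, 0.0987]
tool_rot: [-3.141, 0.002, -2.951]
wrist_force: [-7.8, 4.6, 26.1]
width: 0.644
gripper_force: 66.7
```

Call:
send_rows(targets="0 0 3 0;0 0 3 0")

```text
time: 17.85
tcp_pos: [0.5272, -0.2678, 0.0988]
tool_rot: [-3.14, 0.002, -2.952]
wrist_force: [-2.3, 2.4, 11.9]
width: 0.645
gripper_force: 65.5
```

Call:
send_rows(targets="0 0 0 0;0 0 0 0;0 0 0 0;0 0 0 0;0 0 30 0;0 0 80 0;0 0 130 0;0 0 130 0", hand=85)

```text
time: 18.65
tcp_pos: [0.5308, -0.2704, 0.2347]
tool_rot: [-3.131, 0.011, -2.952]
wrist_force: [0.5, -0.3, 1.0]
width: 0.994
gripper_force: 0.0
```

```bash
python3 - <<'E'
from fit import *
s=ctrl.observe();print(s["time"],s["tcp_pos"],s["tool_rot"])
for n in ("wrist","top","side"):
    P=pts(n);q=P[(np.hypot(P[:,0]-.523,P[:,1]+.266)<.03)&(P[:,2]<.15)]
    print(n,np.percentile(q[:,2],[5,50,90,95,99]),"med",circ(P,(.523,-.266),.035,.124,.004),"lg",circ(P,(.523,-.266),.045,.09,.004),"orange",circ(P,(.5145,.285),.03,.072,.005))
E
```

```text
18.65 [ 0.53076444 -0.27037228  0.23474711] [-3.13105187  0.01084381 -2.95158413]
wrist [0.07859216 0.08893816 0.12682492 0.12730461 0.12792876] med [ 5.243e-01 -2.687e-01  2.590e-02  7.620e+02  1.260e-01] lg [ 5.199e-01 -2.671e-01  2.960e-02  4.430e+02  9.190e-02] orange None
top [0.07450926 0.09415379 0.12594605 0.12754752 0.12902082] med [ 5.255e-01 -2.672e-01  2.630e-02  5.700e+01  1.253e-01] lg [ 5.238e-01 -2.648e-01  3.140e-02  9.300e+01  9.080e-02] orange [5.149e-01 2.847e-01 2.010e-02 9.600e+01 7.340e-02]
side [0.07371328 0.1097368  0.12304232 0.12443944 0.12554906] med [ 5.235e-01 -2.668e-01  2.590e-02  6.800e+01  1.229e-01] lg [ 5.215e-01 -2.650e-01  3.070e-02  6.600e+01  8.910e-02] orange [5.141e-01 2.857e-01 2.010e-02 1.590e+02 7.110e-02]
```

The blue cup's rim is at 126 mm, so it is seated. Now the orange cup.

Call:
send_rows(targets="-1 50 0 0;-2 100 0 0;-4 150 0 0;-5 200 0 0;-6 250 0 0;-7 300 0 0;-8 350 0 0;-9 400 0 0;-11 450 0 0;-12 500 0 0")

```text
time: 19.8
tcp_pos: [0.5121, 0.2339, 0.2235]
tool_rot: [-3.141, -0.005, -2.952]
wrist_force: [0.2, -0.2, 0.1]
width: 0.994
gripper_force: 0.0
```

Call:
send_rows(targets="-1 50 0 0;-1 52 0 0;-1 52 0 0;-1 52 0 0")

```text
time: 20.2
tcp_pos: [0.5123, 0.2832, 0.2245]
tool_rot: [-3.14, -0.003, -2.952]
wrist_force: [-0.6, -0.3, -0.7]
width: 0.992
gripper_force: 0.0
```

```bash
python3 - <<'E'
from fit import *
s=ctrl.observe();print(s["time"],s["tcp_pos"],s["tool_rot"],s["joint_positions"])
for n in ("wrist","top"):
    P=pts(n,n+"6.png");print(n,circ(P,(.5145,.285),.03,.072,.004))
E
```

```text
20.2 [0.51231548 0.28315235 0.2245474 ] [-3.14030533 -0.00336649 -2.95228274] [ 3.94780731e-01  2.12619162e-01 -1.22599071e-01  1.23913642e+00
 -5.73384475e-04  2.05469674e-01]
wrist [5.142e-01 2.846e-01 2.000e-02 4.240e+02 7.390e-02]
top [5.149e-01 2.848e-01 1.990e-02 4.900e+01 7.260e-02]
```

Call:
send_rows(targets="1 1.5 -50 0;1 1.5 -100 0;1 1.5 -150 0;1 1.5 -180 0;1 1.5 -180 0;1 1.5 -180 0")

```text
time: 20.9
tcp_pos: [0.5145, 0.2848, 0.0466]
tool_rot: [-3.141, -0.001, -2.953]
wrist_force: [-0.1, -0.4, 0.6]
width: 0.995
gripper_force: 0.0
```

Call:
send_rows(targets="0 0 0 0;0 0 0 0;0 0 0 0;0 0 0 0;0 0 0 0;0 0 0 0;0 0 0 0;0 0 0 0;0 0 0 0", hand=36)

```text
time: 21.8
tcp_pos: [0.5162, 0.2866, 0.0489]
tool_rot: [3.141, 0.004, -2.952]
wrist_force: [0.2, -2.0, 5.3]
width: 0.498
gripper_force: 59.9
```

Call:
send_rows(targets="0 0 20 0;0 0 60 0;0 0 100 0;0 0 150 0;0 0 200 0;0 0 200 0;2 -50 200 0;4 -100 200 0;6 -150 200 0;8 -200 200 0")

```text
time: 22.8
tcp_pos: [0.5219, 0.0846, 0.2466]
tool_rot: [-3.141, 0.001, -2.951]
wrist_force: [1.9, 1.0, -1.7]
width: 0.492
gripper_force: 61.1
```

Call:
send_rows(targets="1 -50 0 0;2 -100 0 0;3 -150 0 0;4 -200 0 0;5 -250 0 0;5 -280 0 0;5 -300 0 0;5 -300 0 0;5 -300 0 0;5 -300 0 0")

```text
time: 23.8
tcp_pos: [0.5271, -0.2129, 0.2463]
tool_rot: [3.141, -0.0, -2.951]
wrist_force: [-1.0, 0.9, -1.0]
width: 0.501
gripper_force: 61.1
```

```bash
python3 - <<'E'
from fit import *
s=ctrl.observe();print(s["time"],s["tcp_pos"],s["tool_rot"],s["wrist_force"]);t=s["tcp_pos"]
for n in ("wrist","side"):
    P=pts(n,n+"7.png");print(n,"med",circ(P,(.523,-.266),.034,.124,.004),"cup",[circ(P,t[:2]-[.003,0],.027,t[2]+z,.004) for z in(.01,.02,.025,.03)])
E
```

```text
23.8 [ 0.52707704 -0.212883    0.24628266] [ 3.14101459e+00 -9.54914477e-05 -2.95072130e+00] [-0.99291288  0.89045244 -1.00986435]
wrist med [ 5.242e-01 -2.681e-01  2.590e-02  7.520e+02  1.257e-01] cup [array([ 5.232e-01, -2.132e-01,  2.000e-02,  1.084e+03,  2.564e-01]), array([ 5.232e-01, -2.130e-01,  2.000e-02,  1.361e+03,  2.664e-01]), array([ 5.241e-01, -2.126e-01,  2.000e-02,  2.520e+03,  2.715e-01]), array([ 5.247e-01, -2.123e-01,  2.050e-02,  1.179e+03,  2.736e-01])]
side med [ 5.237e-01 -2.672e-01  2.620e-02  6.800e+01  1.230e-01] cup [array([ 5.242e-01, -2.105e-01,  2.040e-02,  2.300e+01,  2.564e-01]), array([ 5.240e-01, -2.106e-01,  2.030e-02,  3.900e+01,  2.666e-01]), array([ 5.239e-01, -2.114e-01,  2.040e-02,  2.100e+01,  2.697e-01]), None]
```

Call:
send_rows(targets="0 -30 0 0;0.5 -55.5 0 0;0.5 -55.5 -20 0;0.5 -55.5 -50 0;0.5 -55.5 -60 0;0.5 -55.5 -60 0;0.5 -55.5 -60 0")

```text
time: 24.6
tcp_pos: [0.5282, -0.269, 0.1871]
tool_rot: [-3.141, 0.001, -2.951]
wrist_force: [0.7, -0.7, -0.4]
width: 0.499
gripper_force: 61.2
```

```bash
python3 - <<'E'
from fit import *
s=ctrl.observe();print(s["time"],s["tcp_pos"],s["tool_rot"],s["wrist_force"]);t=s["tcp_pos"]
for n in ("wrist","side"):
    P=pts(n,n+"8.png");print(n,"med",circ(P,(.524,-.267),.034,.124,.004),"cup",[circ(P,t[:2]-[.003,0],.027,t[2]+z,.004) for z in(.01,.02,.025)])
E
```

```text
24.6 [ 0.5282325  -0.2690462   0.18710679] [-3.14107741e+00  5.54682435e-04 -2.95075540e+00] [ 0.68692392 -0.74164867 -0.42315332]
wrist med [ 5.239e-01 -2.687e-01  2.580e-02  6.410e+02  1.260e-01] cup [array([ 5.243e-01, -2.694e-01,  2.000e-02,  1.072e+03,  1.972e-01]), array([ 5.243e-01, -2.691e-01,  2.000e-02,  1.346e+03,  2.072e-01]), array([ 5.253e-01, -2.688e-01,  2.000e-02,  2.486e+03,  2.124e-01])]
side med [ 5.236e-01 -2.668e-01  2.590e-02  5.300e+01  1.229e-01] cup [array([ 0.5258, -0.2686,  0.0212, 20.    ,  0.197 ]), array([ 5.256e-01, -2.671e-01,  2.010e-02,  3.500e+01,  2.073e-01]), array([ 5.256e-01, -2.670e-01,  2.010e-02,  2.100e+01,  2.103e-01])]
```

Call:
send_rows(targets="-1 0.5 -15 0;-1 0.5 -30 0;-1 0.5 -40 0;-1 0.5 -48 0;-1 0.5 -53 0;-1 0.5 -57 0;-1 0.5 -59 0;-1 0.5 -61 0;-1 0.5 -61 0")

```text
time: 25.6
tcp_pos: [0.5281, -0.269, 0.1301]
tool_rot: [-3.141, 0.003, -2.951]
wrist_force: [-4.7, 4.0, 20.2]
width: 0.5
gripper_force: 62.7
```

Call:
send_rows(targets="0 0 3 0;0 0 3 0")

```text
time: 25.8
tcp_pos: [0.5279, -0.2694, 0.1303]
tool_rot: [-3.14, 0.003, -2.952]
wrist_force: [-1.4, 1.7, 9.2]
width: 0.495
gripper_force: 61.9
```

Call:
send_rows(targets="0 0 0 0;0 0 0 0;0 0 0 0;0 0 0 0;0 0 0 0;0 0 30 0;0 0 80 0;0 0 120 0;-20 100 120 0;-20 100 120 0", hand=85)

```text
time: 26.8
tcp_pos: [0.5086, -0.1715, 0.2505]
tool_rot: [-3.139, 0.004, -2.954]
wrist_force: [0.4, 0.8, -0.8]
width: 0.996
gripper_force: 0.0
```

```bash
python3 - <<'E'
from fit import *
s=ctrl.observe();print(s["time"],s["tcp_pos"],s["wrist_force"])
ims=[]
for n in ("top","side"):
    m,p,d=grab(n);ims.append(p);P=cloud(m,d).reshape(-1,3);P=P[np.isfinite(P).all(1)]
    print(n,"sm",circ(P,(.524,-.267),.027,.154,.004),"med",circ(P,(.523,-.266),.035,.124,.004),"lg",circ(P,(.523,-.266),.045,.09,.004),"jar",circ(P,(.6230,.303),.04,.054,.005),"pink",circ(P,(.425,.264),.03,.072,.005))
    q=P[np.hypot(P[:,0]-.524,P[:,1]+.267)<.023];print(np.percentile(q[:,2],[50,95,99]))
a=cv2.resize(ims[0][165:265,385:485],(400,400));b=cv2.resize(ims[1][70:190,285:405],(400,400));save("fin.png",np.hstack([a,b]))
E
```

```text
26.8 [ 0.50855217 -0.17146129  0.25050848] [ 0.39882545  0.84397159 -0.80775527]
top sm None med None lg None jar [6.236e-01 3.025e-01 2.380e-02 3.610e+02 5.360e-02] pink [4.255e-01 2.634e-01 2.010e-02 9.500e+01 7.320e-02]Traceback (most recent call last):
  File "<stdin>", line 7, in <module>
    return _quantile_unchecked(
        a, q, axis, out, overwrite_input, method, keepdims, weights)
    return _ureduce(a,
                    func=_quantile_ureduce_func,
    ...<5 lines>...
                    overwrite_input=overwrite_input,
                    method=method)
    r = func(a, **kwargs)
    result = _quantile(arr,
                       quantiles=q,
    ...<2 lines>...
                       out=out,
                       weights=wgt)
    slices_having_nans = np.isnan(arr[-1, ...])
                                  ~~~^^^^^^^^^
IndexError: index -1 is out of bounds for axis 0 with size 0
```

The arm hides the pot from the top camera, so I'll move it farther away.

Call:
send_rows(targets="-10 50 0 0;-20 100 0 0;-30 150 0 0;-40 200 0 0;-40 250 0 0;-40 300 0 0;-40 350 0 0;-40 350 0 0;-40 350 0 0")

```text
time: 27.75
tcp_pos: [0.4668, 0.1802, 0.248]
tool_rot: [-3.141, -0.001, -2.948]
wrist_force: [-0.0, -0.1, -0.2]
width: 0.993
gripper_force: 0.0
```

```bash
python3 - <<'E'
from fit import *
s=ctrl.observe();print(s["time"],s["tcp_pos"],s["wrist_force"])
ims=[]
for n in ("top","side"):
    m,p,d=grab(n);ims.append(p);P=cloud(m,d).reshape(-1,3);P=P[np.isfinite(P).all(1)]
    print(n,"sm",circ(P,(.524,-.267),.027,.154,.004),"med",circ(P,(.523,-.266),.035,.124,.004),"lg",circ(P,(.523,-.266),.045,.09,.004))
    q=P[np.hypot(P[:,0]-.524,P[:,1]+.267)<.023]
    if len(q): print(np.percentile(q[:,2],[50,95,99]))
a=cv2.resize(ims[0][165:265,385:485],(400,400));b=cv2.resize(ims[1][70:190,285:405],(400,400));save("fin.png",np.hstack([a,b]))
E
```

```text
27.75 [0.46683262 0.18018744 0.24802226] [-0.0015417  -0.0759741  -0.20906505]
top sm [ 5.267e-01 -2.697e-01  2.010e-02  1.090e+02  1.549e-01] med [ 5.248e-01 -2.652e-01  2.450e-02  8.200e+01  1.243e-01] lg [ 5.238e-01 -2.653e-01  3.180e-02  8.700e+01  9.090e-02]
[0.12651039 0.15703896 0.15880631]
side sm [ 5.259e-01 -2.695e-01  1.930e-02  2.100e+01  1.531e-01] med [ 5.283e-01 -2.610e-01  1.900e-02  3.000e+01  1.233e-01] lg [ 5.254e-01 -2.592e-01  2.470e-02  7.200e+01  9.010e-02]
[0.13682665 0.15347322 0.15492834]
```

View pics/fin.png

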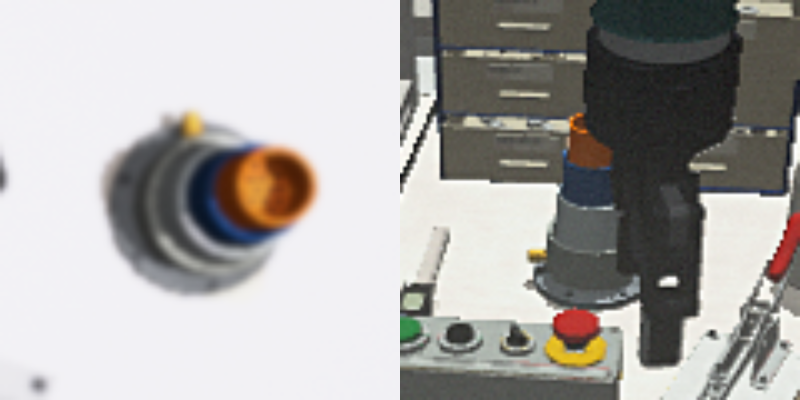

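The picture shows the orange cup in the blue one in the aluminium one, all upright in the pot. The rims are at 156, 126 and 92 mm as required, and the gripper is clear.

```bash
python3 -c "
from rig import ctrl
print(ctrl.close_job())"
```

```text
the job is handed in; nothing more can be done
None
```

The three cups are nested upright in the pot in size order, with the large one home over the drive star (rims measured at about 92, 126 and 156 mm), and I never touched the jar, ring or caliper; the job was handed in at about 28 s.

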